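Pull check of a sprung telescopic strut with a spring scale

TASK

The sprung telescopic strut clamped in the green cradle is due for a pull check: pick up the blue spring scale, slip its wire loop over the ball stud on the end of the strut's rod, and with the scale draw the rod straight out against its spring, not running past the mark, until the yellow pointer on the rod stands at the red length marker. Finish still holding the scale there, steady and clear of the table, with the rod held out by the scale alone, so that the pull can be read off its face. Do not shift the marker, which is already set, or disturb the loose parts lying about.

Things in the scene. Friction and masses are not known exactly. Their poses are not given: they have to be found in the camera images.
- scale_grip (a point): Centre of the blue spring scale's flat body, half-way up: 114 mm long (x), 28 mm wide (y; black end caps 30), 20 mm thick (z), lying face up, this point 10 mm above the table; 0.18 kg, balance point within 15 mm of here. Axes: -x along the body to draw bar and wire loop, +x to the small tail ring (ends 81 mm from here), z up out of the white graduated face. Grip it across its width from above.
- loop (a point): Centre of the scale's round wire loop, which lies flat (in the scale's x-y plane) at the end of the draw bar, 95 mm from scale_grip towards -x when the scale is not loaded. Wire 5 mm thick, loop 20 mm inside, 30 mm outside. Moves out with the draw bar.
- scale_draw (a joint): How far the scale's draw bar is drawn out of the body, in m: 0 unloaded, up to 0.050. Spring of 500 N/m without pre-load (10 N draws it 20 mm); a red pointer on the face shows it.
- stud_neck (a point): Middle of the 8 mm neck of the upright ball stud on the end of the strut's rod, 73 mm above the table; the loop belongs round it here. The 19 mm wide boss below it ends 8 mm below this point; the ball above, 13 mm across, is centred 14 mm above and its top is 20.5 mm above. Axes are the cradle's: +x the level direction in which the rod pulls out, z up. Moves with the rod.
- strut_rod (a joint): How far the strut's rod is pulled out, in m: 0 at rest (sprung home), end stop at 0.075. The inner spring pulls it back with 5 N at 0 plus 120 N/m, so that 8.6 to 11.3 N are needed at the marker; it returns when let go.
- pointer (a point): Tip of the yellow pointer blade (3 mm wide) fixed to the rod; it points sideways from a collar on the rod to the graduated length bar, 17 mm behind the stud along the rod. Axes as the cradle's (+x pulls out). Moves with the rod.
- marker_line (a point): Middle of the red length marker (a saddle 12 mm wide along the rod's direction), on the edge facing the pointer. Axes as the cradle's. The pointer is at the mark when it stands beside this point, anywhere over the marker's width. Clamped on the length bar; its place differs from time to time; not to be moved.
- length_marker (a joint): The rod's pull-out, in m, at which the pointer stands at the middle of the marker (0.030 to 0.052).
- pull_cradle: Green steel cradle fixed to the table, holding the strut: plate 200 x 96 mm, clamps to 77 mm high. Origin on the table under the strut's axis (58 mm up), 105 mm behind the stud of the home rod; +x is the pull-out direction. The length bar runs parallel at y = -38 mm, top 56 mm up (marker 63 mm), as far as x = 150 mm; only the rod ever reaches farther out.
- ring_wheel: Toothed steel ring wheel, 85 mm across, 19 mm high, lying loose; not part of the job.
- needle_roller: Small needle roller cage, 19 mm thick, 24 mm long, lying loose; not part of the job.
- shift_link: Small steel link with an eye at each end, 78 mm long, lying loose; not part of the job.
- drift_punch: Brass drift, 145 mm long, lying loose; not part of the job.
- bolt_m8_1: Short steel bolt, 17 x 21 mm, lying loose; not part of the job.

How it is judged:
By the outcome, as a careful person would: the job done as asked, in the order asked, and still so for the second after the job is handed in, while the arm keeps its last pose, push and grip.
It also fails if it takes over 56 s, if anything falls off the work surface, if the arm or the gripper's body presses on something with over 40 N, if the wrist force passes 120 N, or if a joint passes its speed limit or range.

ROBOT

A 7-joint arm with a two-finger parallel gripper is mounted at the origin on a cart in front of the work surface, level with it; the furniture and walls round the work are solid. World frame = base frame: x ahead of the robot, y to its left, z up, the work surface at z = 0. Lengths are in m, angles in rad, forces in N, time in s.
With the tool pointing down it reaches from about 0.4 to 0.925 m from the base axis. Payload 4.1 kg.
Tool frame: the origin (TCP) lies between the finger pads; the fingertips stand 8 mm ahead of it and the grasp point (between the pads) lies 11 mm behind it; z points along the fingers, y is the line along which they close (so a half turn about z gives the same grasp; the last joint's range is limited). The gripper opens to 85 mm and grips with 20 to 120 N. Pads are 22 mm wide; open, the fingers measure 114 mm over their backs; the gripper's body (76 mm by 85 mm) begins 54 mm behind the grasp point. The pads swing forward as they close: fully open they stand 13 mm farther back than shut.
Start: joints at [1.081, 0.398, 0.045, 1.537, -0.019, 1.207, -0.051], TCP at [0.248, -0.601, 0.207] pointing down, gripper open.
Joint ranges: [-2.82, 2.82], [-0.49, 2.23], [-1.37, 1.46], [0, 2.46], [-1.36, 4.5], [0.23, 2], [-2.94, 2.94]. Speed limits (rad/s): [2.57, 2.57, 3.14, 3.14, 3.14, 3.14, 3.14].

INTERFACE

Orientations are given as a unit quaternion [w, x, y, z].
In Python, from bench import bot gives the robot as it stands. Calls block until the motion is done:
- bot.reach(position, orientation): joint-space move of the TCP to a pose.
- bot.move_linear(position, ori=None, rate=0.15, until_force=None): straight line of the TCP; ori=None keeps the orientation; rate is the mean speed in m/s. With until_force (N) it stops when the force on the tool has changed by that much, and returns True; else False.
- bot.goto_joints(angles): joint-space move.
- bot.gripper_open() and bot.close(grip_force=None): open the fingers fully, or close them until they stop; grip_force is the grip in N (None keeps the last).
- bot.dwell(seconds).
- bot.ik(position, orientation): joint angles nearest the present ones, or None.
- bot.observe(): the state.
- bot.read_camera(name): name is "scene" or "top" or "wrist"; returns (picture, depth): 400x640x3 uint8, red, green, blue; 400x640 float32, m along the optical axis (not along the pixel's ray), 0 where there is no reading.
- bot.calibration(name): a dict with "intrinsics" (3x3 intrinsics, pixels), "extrinsics" (4x4, takes a point from world to camera coordinates). Camera axes: x right, y down, z forward; pixel columns grow to the right and rows downward; lengths in m; the calibration is good to about 2 mm. The wrist camera is an equidistant fisheye: a pixel r from the principal point sees the ray r / f radians off the axis. A picture is of the moment at which its call begins: read the wrist's pose just before it. calibration takes no time and is no camera call; for the wrist camera it gives the pose at the moment of the call.
A pose or a line that the arm cannot do raises bot.MotionError and nothing moves.
- bot.close_job(): hands the job in; it is judged then, once.
The state is a dict: "time": time; "joint_pos": joint angles; "joint_velocities": joint speeds; "joint_efforts": joint torques, N m; "position": TCP position; "ee_rot": TCP orientation; "contact_force": force on the tool from outside, world axes, zero at the start; "wrist_torque": the same for the moment, N m; "grip_width": opening from 0.0 (shut) to 1.0 (fully open); "finger_force": force on a finger pad.
Only numpy, scipy, OpenCV 4.12 (cv2) and the standard library are available. Lean on these libraries where they do the work, as an engineer would, in place of code of your own. Each camera call takes 0.05 s, during which the arm holds its last target. There are 200 camera calls.

## Working session

There is one attempt and no reset: what is moved stays moved. The work goes in short steps, each a Python script; the robot and the scene stay as the last script left them, time stands still between calls to the robot, and variables do not carry over. Pictures are saved under pics/ and viewed, at most 10 in all, crops included, and the job is handed in when it is done.

```bash
mkdir -p pics; ls; python3 - <<'E'
from bench import bot
import cv2,numpy as np
for n in("scene","top"):
    p,d=bot.read_camera(n); c=bot.calibration(n)
    cv2.imwrite(f"pics/{n}0.png",p[:,:,::-1]); np.savez(f"{n}0.npz",p=p,d=d,K=c["intrinsics"],E=c["extrinsics"])
    print(n,c)
s=bot.observe();print(s)
E
```

```text
pics
scene {'intrinsics': array([[369.66809873,   0.        , 317.24497454],
       [  0.        , 369.66809873, 192.77081226],
       [  0.        ,   0.        ,   1.        ]]), 'extrinsics': array([[-0.77809894, -0.62807859,  0.00890664,  0.24395939],
       [-0.41228011,  0.49995529, -0.76162315,  0.42946715],
       [ 0.47390627, -0.5962902 , -0.64795899,  0.46071413],
       [ 0.        ,  0.        ,  0.        ,  1.        ]])}
top {'intrinsics': array([[482.66472315,   0.        , 321.90332094],
       [  0.        , 482.66472315, 195.77587871],
       [  0.        ,   0.        ,   1.        ]]), 'extrinsics': array([[ 0.01939291, -0.99977774,  0.0082693 , -0.31582433],
       [-0.99796896, -0.01985845, -0.06052772,  0.53028409],
       [ 0.06067848, -0.00707869, -0.99813226,  1.11091274],
       [ 0.        ,  0.        ,  0.        ,  1.        ]])}
{'time': 0.1, 'joint_pos': array([ 1.08098832,  0.39916112,  0.04502228,  1.53776786, -0.01868062,
        1.20686968, -0.05070173]), 'joint_velocities': array([ 2.17677210e-03, -2.05718001e-03, -5.56812906e-04, -2.73686222e-03,
       -9.65129310e-05, -8.28271039e-04, -5.30340737e-04]), 'joint_efforts': array([ 3.52915667e-03, -4.76265335e+01,  1.36983331e+00, -2.54952675e+01,
        1.18190405e-02,  5.01063318e-03, -1.84814314e-05]), 'position': array([ 0.24739755, -0.60041743,  0.20593308]), 'ee_rot': array([-8.59549749e-04,  9.80956303e-01,  1.94226503e-01, -2.40494065e-04]), 'contact_force': array([0.78947824, 0.09832053, 0.77475346]), 'wrist_torque': array([ 0.02315408, -0.00451867,  0.01268446]), 'finger_force': 0.0, 'grip_width': 0.9991989908052575}
```

View pics/scene0.png

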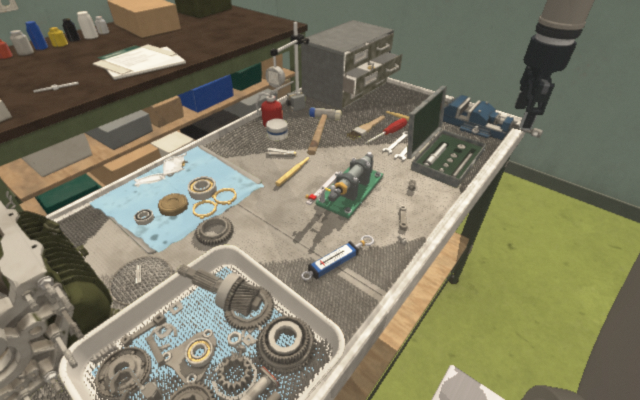

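View pics/top0.png

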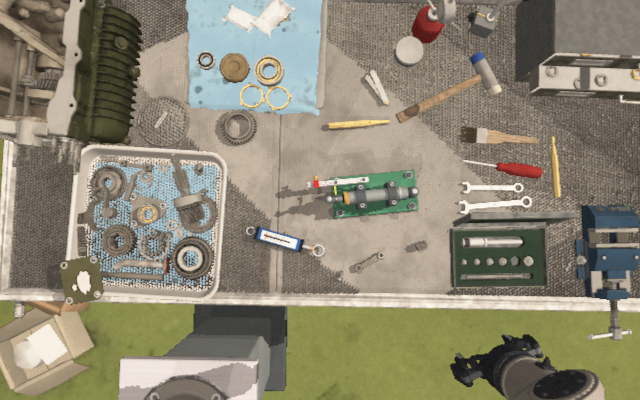

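The scene view shows the strut in the green cradle near (350,185) and the scale near (333,260). In the top view the rod pulls out to the left (world +y) with the stud near (333,198). The red marker is at (316,184), and the scale runs from its tail ring (250,231) to its loop (319,250).

```bash
cat > h.py <<'E'
import numpy as np,cv2
def load(n): return np.load(n)
def px2w(K,E,u,v,z=None,d=None):
    """pixel -> world, on plane height z or at depth d"""
    r=np.linalg.inv(K)@[u,v,1]; R=E[:3,:3]; c=-R.T@E[:3,3]; w=R.T@r
    return c+w*(d if d is not None else (z-c[2])/w[2])
def w2px(K,E,P):
    q=E[:3,:3]@np.asarray(P)+E[:3,3]; q=K@q; return q[:2]/q[2]
E
python3 - <<'E'
from h import *
a=load("top0.npz");p,d,K,E=a['p'],a['d'],a['K'],a['E']
cv2.imwrite("pics/topc.png",cv2.resize(p[165:265,235:435,::-1],None,fx=4,fy=4,interpolation=cv2.INTER_CUBIC))
b=load("scene0.npz");
cv2.imwrite("pics/scenec.png",cv2.resize(b['p'][140:290,290:390,::-1],None,fx=4,fy=4,interpolation=cv2.INTER_CUBIC))
# blue body
hsv=cv2.cvtColor(p,cv2.COLOR_RGB2HSV)
m=cv2.inRange(hsv,(100,120,40),(130,255,255));m[:215]=0;m[265:]=0;m[:,:230]=0;m[:,340:]=0
y,x=np.nonzero(m);r=cv2.minAreaRect(np.c_[x,y].astype(np.float32));print(r,np.median(d[y,x]))
pts=[px2w(K,E,*q,z=.02) for q in cv2.boxPoints(r)];print(np.round(pts,4))
# points of cradle region in world: depths
for u,v in[(333,198),(316,184),(340,198),(350,196),(330,198),(327,198)]:
    print(u,v,px2w(K,E,u,v,d=d[v,u]))
E
```

```text
((278.3836975097656, 238.6851348876953), (43.951866149902344, 11.672786712646484), 15.75117301940918) 1.1191922
[[ 0.4344 -0.1537  0.02  ]
 [ 0.4605 -0.1604  0.02  ]
 [ 0.4348 -0.2591  0.02  ]
 [ 0.4087 -0.2523  0.02  ]]
333 198 [ 0.52900384 -0.32994517  0.06488879]
316 184 [ 0.55982016 -0.29125367  0.06323659]
340 198 [ 0.52944552 -0.34572144  0.06259779]
350 196 [ 0.53392684 -0.36760528  0.07008591]
330 198 [ 0.5270832  -0.32247038  0.09652004]
327 198 [ 0.52734969 -0.31607654  0.08949693]
```

View pics/topc.png

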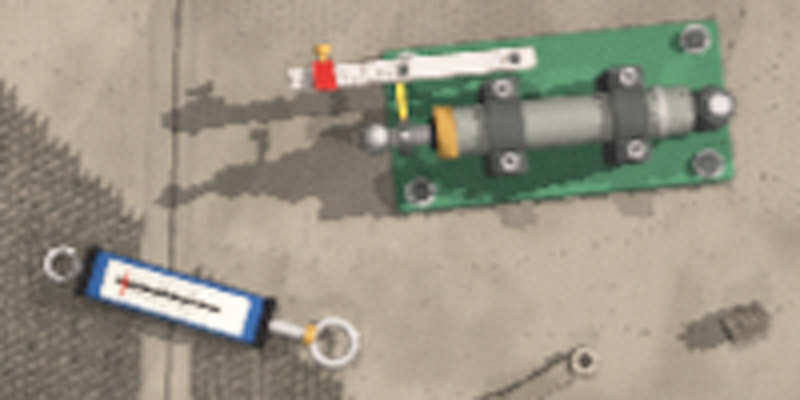

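The crop shows the ball stud at crop (373,136), the pointer tip at (401,84), the red marker at (325,75), and the scale's loop centre at (333,342). Next I'll hover over the scale and take closer wrist views of the stud and loop.

```bash
cat >> h.py <<'E'
def quat(yaw): return [0,np.cos(yaw/2),np.sin(yaw/2),0]
def wpx(K,E,u,v,z):
    """equidistant fisheye pixel -> world on plane z"""
    f=K[0,0];a=np.array([u-K[0,2],v-K[1,2]])/f;t=np.hypot(*a)
    r=np.r_[a/t*np.sin(t),np.cos(t)] if t>0 else np.array([0,0,1.])
    R=E[:3,:3];c=-R.T@E[:3,3];w=R.T@r
    return c+w*(z-c[2])/w[2]
E
python3 - <<'E'
from bench import bot
from h import *
a=load("top0.npz");K,E=a['K'],a['E']
c=lambda u,v,z:px2w(K,E,u/4+235-.375,v/4+165-.375,z=z)
print("ball",c(373,136,.087),"ptr",c(401,84,.058),"marker",c(325,89,.06),"loop",c(333,342,.01),"ring",c(63,264,.01))
print("plate",c(385,52,.005),c(715,18,.005),c(402,212,.005),c(735,180,.005))
print("axis end",c(372,136,.087),c(720,104,.075))
for P,y in[((.4346,-.2064,.25),1.316),((.53,-.22,.08),1.5),((.53,-.12,.08),1.5)]:
    print(bot.ik(P,quat(y)),bot.ik(P,quat(y+np.pi)))
bot.reach((.46,-.24,.27),quat(1.4))
cal=bot.calibration("wrist");p,d=bot.read_camera("wrist")
np.savez("w1.npz",p=p,d=d,K=cal["intrinsics"],E=cal["extrinsics"]);cv2.imwrite("pics/w1.png",p[:,:,::-1])
print(bot.observe()["time"],bot.observe()["position"],cal)
E
```

```text
ball [ 0.52615635 -0.31806493  0.087     ] ptr [ 0.5574431  -0.33388112  0.058     ] marker [ 0.55359684 -0.29108478  0.06      ] loop [ 0.40943455 -0.29845448  0.01      ] ring [ 0.45182993 -0.1396488   0.01      ]
plate [ 0.58063209 -0.32584968  0.005     ] [ 0.60485945 -0.52141151  0.005     ] [ 0.48616694 -0.337598    0.005     ] [ 0.50889279 -0.53400417  0.005     ]
axis end [ 0.52614547 -0.31751683  0.087     ] [ 0.54845236 -0.51079883  0.075     ]
[ 0.67722156  0.07093769 -0.33974841  1.85733389  0.02517801  1.21746645
  0.07475345] [-0.80132375  0.15225829  1.28494487  1.88577853 -0.15577869  1.21655522
 -2.86150741]
[ 0.61830515  0.41130733 -0.37580192  1.84462394  0.18551439  0.9198797
  0.08726882] [ 0.18937663  0.39638724  0.16231155  1.85665793 -0.08006609  0.89480441
 -2.82293044]
[ 0.51867717  0.37230043 -0.45687013  1.91465425  0.20626528  0.90030938
 -0.11079844] [-0.73545667  0.74370813  1.26549342  1.94495481 -0.81328434  1.09459305
 -2.33030144]
1.7083 [ 0.45917213 -0.24199602  0.26954191] {'intrinsics': array([[309.70691629,   0.        , 318.08799017],
       [  0.        , 309.70691629, 202.30714098],
       [  0.        ,   0.        ,   1.        ]]), 'extrinsics': array([[ 0.98485459, -0.17336817, -0.00221669, -0.49291381],
       [-0.16686197, -0.951213  ,  0.25952056, -0.20347146],
       [-0.04710115, -0.25522013, -0.96573504,  0.39840205],
       [ 0.        ,  0.        ,  0.        ,  1.        ]])}
```

View pics/w1.png

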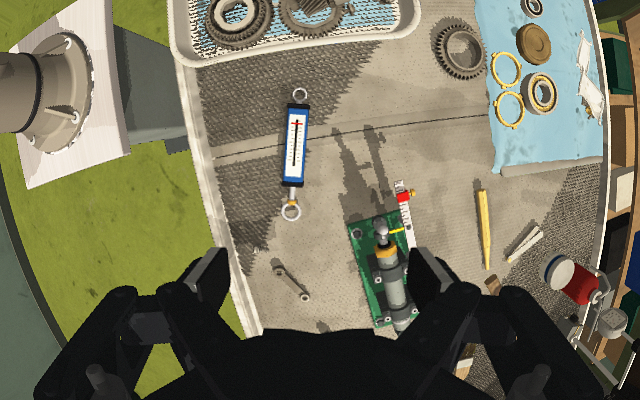

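The wrist view shows the scale from its ring (300,95) to its loop (291,211), the ball stud near (381,227), and the marker near (404,196). I'll zoom in for accurate pixel positions.

```bash
python3 - <<'E'
from h import *
a=load("w1.npz");p,K,E=a['p'],a['K'],a['E']
cv2.imwrite("pics/w1c.png",cv2.resize(p[170:270,275:435,::-1],None,fx=5,fy=5,interpolation=cv2.INTER_CUBIC))
hsv=cv2.cvtColor(p,cv2.COLOR_RGB2HSV)
m=cv2.inRange(hsv,(100,120,40),(130,255,255));m[:95]=0;m[200:]=0;m[:,:270]=0;m[:,330:]=0
y,x=np.nonzero(m);r=cv2.minAreaRect(np.c_[x,y].astype(np.float32));print(r)
print(np.round([wpx(K,E,*q,.02) for q in cv2.boxPoints(r)],4))
print("ring",wpx(K,E,300,95,.01),"loop",wpx(K,E,291,211,.01))
E
```

```text
((295.0379333496094, 145.0448455810547), (20.844417572021484, 74.65789031982422), 4.763641834259033)
[[ 0.4056 -0.2493  0.02  ]
 [ 0.433  -0.1512  0.02  ]
 [ 0.4597 -0.1586  0.02  ]
 [ 0.4334 -0.2568  0.02  ]]
ring [ 0.45142553 -0.13739235  0.01      ] loop [ 0.4087651  -0.29605413  0.01      ]
```

View pics/w1c.png

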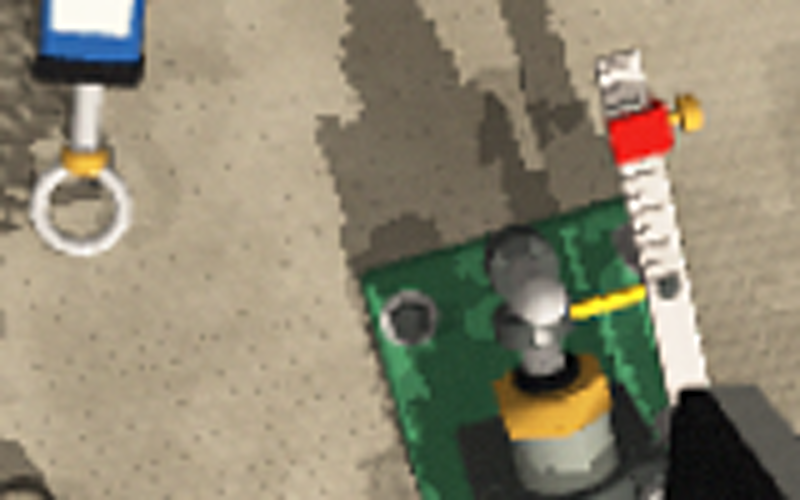

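The zoom shows the loop centre at crop (82,208), the ball at (540,298), the pointer tip at (643,293), and the marker's facing edge midpoint at about (618,140).

```bash
python3 - <<'E'
from h import *
a=load("w1.npz");p,d,K,E=a['p'],a['d'],a['K'],a['E']
c=lambda u,v,z:wpx(K,E,u/5+275-.4,v/5+170-.4,z)
B=c(540,298,.087);P=c(643,293,.06);L=c(82,208,.01);
print("cam",-E[:3,:3].T@E[:3,3],"ball",B,"ptr",P,"loop",L,"plate corners",c(365,272,.005),c(628,198,.005))
for z in(.058,.063):
  M1=c(612,125,z);M2=c(624,163,z);print(z,M1,M2)
# cradle frame hypotheses
t=load("top0.npz")
for ang in (np.arctan2(.1956,-.0242),np.arctan2(.1964,-.0227)):
  e=np.array([np.cos(ang),np.sin(ang),0])
  print(np.degrees(ang),"ptr-ball along",(P-B)@e,"mark-ptr",[((c(612,125,z)+c(624,163,z))/2-P)@e for z in(.058,.063)])
  T=lambda u,v,z:px2w(t['K'],t['E'],u/4+235-.375,v/4+165-.375,z=z)
  print(" top: ptr-ball",(T(401,84,.06)-T(373,136,.087))@e,"mark-ptr",(T(325,75,.063)-T(401,84,.06))@e)
# red segmentation in both
for n,pic,box in(("top",t['p'],(175,195,305,325)),("w",p,(185,210,390,412))):
  y0,y1,x0,x1=box;h=cv2.cvtColor(pic[y0:y1,x0:x1],cv2.COLOR_RGB2HSV)
  m=(cv2.inRange(h,(0,150,90),(8,255,255))|cv2.inRange(h,(172,150,90),(180,255,255)))
  y,x=np.nonzero(m);r=cv2.minAreaRect(np.c_[x+x0,y+y0].astype(np.float32));print(n,r)
  for q in cv2.boxPoints(r): print("   ",(wpx(K,E,*q,.063) if n=="w" else px2w(t['K'],t['E'],*q,z=.063)))
E
```

```text
cam [ 0.47026198 -0.17732003  0.4364632 ] ball [ 0.52466987 -0.31661449  0.087     ] ptr [ 0.55675742 -0.33125026  0.06      ] loop [ 0.40870571 -0.29634923  0.01      ] plate corners [ 0.4863987  -0.33154948  0.005     ] [ 0.56754505 -0.32286853  0.005     ]
0.058 [ 0.55339533 -0.2847547   0.058     ] [ 0.55549102 -0.2953817   0.058     ]
0.063 [ 0.55229703 -0.28333535  0.063     ] [ 0.55436503 -0.29382195  0.063     ]
97.05290086840216 ptr-ball along -0.018464921088843546 mark-ptr [np.float64(0.04115460047327066), np.float64(0.04276943740646238)]
 top: ptr-ball -0.019451051610807825 mark-ptr 0.04205934825937633
96.59301737308309 ptr-ball along -0.018223151696140576 mark-ptr [np.float64(0.04117542634971546), np.float64(0.04278282028877429)]
 top: ptr-ball -0.019218040082171164 mark-ptr 0.04213182498885951
top ((316.0, 183.5), (7.0, 4.0), 90.0)
    [ 0.56876619 -0.28657788  0.063     ]
    [ 0.56894745 -0.29556395  0.063     ]
    [ 0.55317386 -0.29587764  0.063     ]
    [ 0.55299384 -0.28689946  0.063     ]
w ((402.4706726074219, 195.88235473632812), (10.186495780944824, 12.611851692199707), 75.96376037597656)
    [ 0.55016005 -0.28015985  0.063     ]
    [ 0.56662172 -0.2789029   0.063     ]
    [ 0.56859375 -0.29240043  0.063     ]
    [ 0.55196132 -0.29360561  0.063     ]
```

Marker pull-out is about 42 mm, and the rod axis is at about 96.8°. Now I'll grasp the scale.

```bash
python3 - <<'E'
from bench import bot
from h import *
q=quat(np.radians(75));C=np.array([.4337,-.2055])
bot.reach((*C,.10),q)
bot.dwell(.2);print(bot.observe()["position"])
print(bot.move_linear((*C,.009),rate=.08,until_force=8))
s=bot.observe();print(s["position"],s["contact_force"])
bot.close(80)
s=bot.observe();print(s["grip_width"],s["finger_force"],s["contact_force"],s["position"])
bot.move_linear((*C,.15),rate=.12);bot.dwell(.3)
s=bot.observe();print(s["time"],s["grip_width"],s["finger_force"],s["contact_force"],s["position"],s["ee_rot"])
# hover over stud, loop high
e=np.array([np.cos(np.radians(96.8)),np.sin(np.radians(96.8))]);B=np.array([.5254,-.3172])
T=B+.095*e
bot.reach((*T,.14),quat(np.radians(96.8)));bot.dwell(.4)
s=bot.observe();print(s["time"],s["position"],T)
cal=bot.calibration("wrist");p,d=bot.read_camera("wrist")
np.savez("w2.npz",p=p,d=d,K=cal["intrinsics"],E=cal["extrinsics"])
cv2.imwrite("pics/w2.png",p[:,:,::-1])
E
```

```text
[ 0.43551174 -0.20662775  0.10172049]
False
[ 0.43419713 -0.20574606  0.00948903] [ 0.28322548 -0.12135787  0.31856764]
-0.001266502545215347 0.0 [-0.24559232 -0.12344482 -0.39568075] [ 0.43367655 -0.20548578  0.00896683]
6.3167 0.0005994067036022109 0.0 [ 0.08685921 -0.28519699  0.56350557] [ 0.43352564 -0.20541786  0.14964637] [-3.39249958e-04  7.93325411e-01  6.08797716e-01 -1.34025254e-04]
7.1417 [ 0.51370832 -0.22299938  0.14033717] [ 0.51415162 -0.22286828]
```

View pics/w2.png

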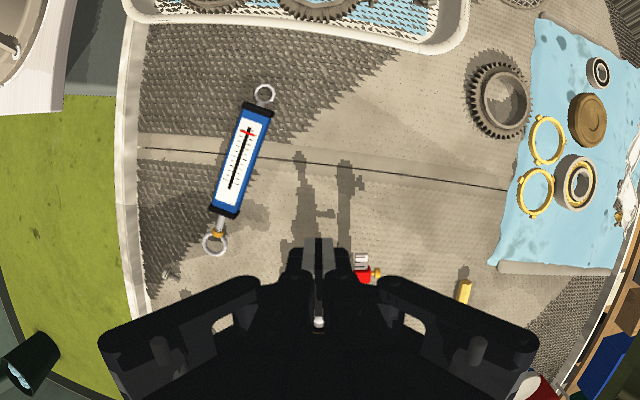

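The gripper closed empty, and the scale still lies on the table with its ring at (264,93) and loop at (214,243). I'll locate it again.

```bash
python3 - <<'E'
from bench import bot
from h import *
a=load("w2.npz");p,d,K,E=a['p'],a['d'],a['K'],a['E']
r,l=wpx(K,E,264,93,.01),wpx(K,E,214,243,.01);e=(r-l)/np.linalg.norm(r-l)
print(r,l,np.linalg.norm(r-l),np.degrees(np.arctan2(e[1],e[0])),"centre",l+.095*e)
# depth check: body-face height via depth in top & table near it
t=load("top0.npz")
for u,v in[(278,239),(285,241),(270,237),(278,255),(278,225)]: print(u,v,px2w(t['K'],t['E'],u,v,d=t['d'][v,u]))
p,d=bot.read_camera("top");np.savez("top2.npz",p=p,d=d)
hsv=cv2.cvtColor(p,cv2.COLOR_RGB2HSV)
m=cv2.inRange(hsv,(100,120,40),(130,255,255));m[:215]=0;m[265:]=0;m[:,:230]=0;m[:,340:]=0
y,x=np.nonzero(m);r=cv2.minAreaRect(np.c_[x,y].astype(np.float32));print(r)
E
```

```text
[ 0.45069125 -0.13587736  0.01      ] [ 0.4084829  -0.29537239  0.01      ] 0.16498548976003052 75.17718463976894 centre [ 0.43278682 -0.20353384  0.01      ]
278 239 [ 0.43376538 -0.20530165  0.01719425]
285 241 [ 0.42953723 -0.22184091  0.01980516]
270 237 [ 0.43815007 -0.18702266  0.02137002]
278 255 [ 0.39578552 -0.20491527  0.00104437]
278 225 [ 0.46619991 -0.20301761 -0.00070402]
((295.35400390625, 240.67800903320312), (17.202787399291992, 8.411656379699707), 55.304847717285156)
```

```bash
python3 - <<'E'
from bench import bot
from h import *
def proj(K,E,P):
    q=E[:3,:3]@np.asarray(P)+E[:3,3];t=np.arctan2(np.hypot(*q[:2]),q[2]);return K[:2,2]+K[0,0]*t*q[:2]/np.hypot(*q[:2])
a=load("w2.npz");K,E=a['K'],a['E']
o=np.array([.5137,-.223,.1403])
for n,P in(("tip",o-[0,0,.008]),("tcp",o),("grasp",o+[0,0,.011]),("ball",(.5254,-.3172,.087))):print(n,proj(K,E,P))
C=np.array([.4335,-.2048]);q=quat(np.radians(75))
bot.gripper_open()
bot.reach((*C,.06),q)
bot.move_linear((*C,.009),rate=.05,until_force=8);bot.dwell(.2)
s=bot.observe();print(s["position"],s["grip_width"])
p,d=bot.read_camera("wrist");cv2.imwrite("pics/w3.png",p[:,:,::-1])
p2,d=bot.read_camera("scene");p2=cv2.resize(p2[190:290,270:430],None,fx=2.5,fy=2.5,interpolation=cv2.INTER_CUBIC)
cv2.imwrite("pics/w3.png",np.hstack([p[100:350,120:520],p2])[:,:,::-1])
E
```

```text
tip [319.00259121 232.63174947]
tcp [319.02470093 237.49771396]
grasp [319.05802916 244.8865653 ]
ball [319.33885974 316.43014537]
[ 0.43372252 -0.20490267  0.0092983 ] 1.0043769445916524
```

View pics/w3.png

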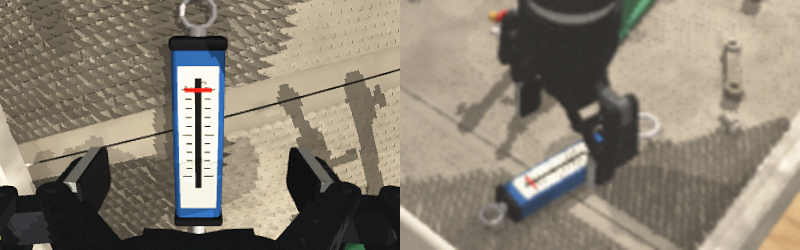

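Both fingers straddle the scale, which appears at crop (200,130). The open tips are near its top face. I'll close here at a lower force and check.

```bash
python3 - <<'E'
from bench import bot
from h import *
s=bot.observe();print(s["time"])
bot.close(40)
s=bot.observe();print(s["time"],s["grip_width"],s["finger_force"],s["contact_force"],s["position"])
bot.dwell(.8)
s=bot.observe();print(s["time"],s["grip_width"],s["finger_force"],s["contact_force"],s["position"])
p,d=bot.read_camera("wrist")
p2,_=bot.read_camera("scene");p2=cv2.resize(p2[190:290,270:430],None,fx=2.5,fy=2.5,interpolation=cv2.INTER_CUBIC)
cv2.imwrite("pics/w4.png",np.hstack([p[100:350,120:520],p2])[:,:,::-1])
E
```

```text
10.025
10.7917 -0.0038526773650567996 0.0 [0.43746773 0.60125326 0.30631433] [ 0.43349429 -0.20480475  0.00899754]
11.5917 -0.003457939124218526 0.0 [-0.55450617  0.68609037 -0.17473368] [ 0.43354279 -0.20480397  0.00901772]
```

View pics/w4.png

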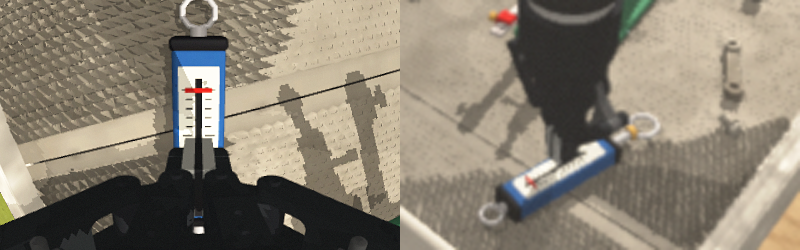

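The fingers shut above the scale's face without touching it, so the stated tool length or height seems off. I'll measure the fingertip and table heights from the depth data.

```bash
python3 - <<'E'
from h import *
def w(K,E,u,v,d):
    f=K[0,0];a=np.array([u-K[0,2],v-K[1,2]])/f;t=np.hypot(*a);r=np.r_[a/t*np.tan(t),1]*d
    return E[:3,:3].T@(r-E[:3,3])
for n in("w1","w2"):
    a=load(n+".npz");K,E,d=a['K'],a['E'],a['d']
    for u,v in([(350,100),(240,190),(300,150),(295,180)] if n=="w1" else [(350,150),(280,200),(170,200),(240,150),(310,232),(310,238),(310,242),(310,246),(310,252),(328,242),(328,246),(319,318)]):
        print(n,u,v,np.round(w(K,E,u,v,d[v,u]),4))
    
from bench import bot
c=bot.calibration("wrist");K,E=c["intrinsics"],c["extrinsics"];p,d=bot.read_camera("wrist")
for v in range(236,264,3): print(v,[ (d[v,u].round(3),w(K,E,u,v,d[v,u]).round(3)) for u in(308,330)])
t,dt=bot.read_camera("top");c=bot.calibration("top")
E
```

```text
w1 350 100 [ 0.5183 -0.1551 -0.0007]
w1 240 190 [ 0.3389 -0.2541  0.0009]
w1 300 150 [ 0.4387 -0.2113  0.0215]
w1 295 180 [ 0.4243 -0.2506  0.0207]
w2 350 150 [ 5.401e-01 -1.823e-01 -1.000e-04]
w2 280 200 [ 0.4758 -0.2415  0.0009]
w2 170 200 [ 0.3523 -0.2558  0.0021]
w2 240 150 [ 0.4352 -0.1919  0.0215]
w2 310 232 [ 5.103e-01 -2.728e-01  3.000e-04]
w2 310 238 [ 0.508  -0.2122  0.1699]
w2 310 242 [ 0.5081 -0.212   0.1753]
w2 310 246 [ 0.5082 -0.2116  0.1809]
w2 310 252 [ 0.5084 -0.212   0.1866]
w2 328 242 [ 0.5164 -0.2114  0.1744]
w2 328 246 [ 0.5162 -0.211   0.1801]
w2 319 318 [ 0.5248 -0.3144  0.0932]
236 [(np.float32(0.166), array([ 0.429, -0.198,  0.02 ])), (np.float32(0.167), array([ 0.44 , -0.202,  0.019]))]
239 [(np.float32(0.145), array([ 0.431, -0.192,  0.04 ])), (np.float32(0.146), array([ 0.441, -0.195,  0.04 ]))]
242 [(np.float32(0.143), array([ 0.431, -0.193,  0.043])), (np.float32(0.142), array([ 0.441, -0.195,  0.043]))]
245 [(np.float32(0.137), array([ 0.432, -0.192,  0.048])), (np.float32(0.137), array([ 0.441, -0.195,  0.049]))]
248 [(np.float32(0.135), array([ 0.432, -0.193,  0.051])), (np.float32(0.136), array([ 0.441, -0.196,  0.05 ]))]
251 [(np.float32(0.132), array([ 0.432, -0.193,  0.054])), (np.float32(0.131), array([ 0.441, -0.195,  0.055]))]
254 [(np.float32(0.129), array([ 0.432, -0.193,  0.057])), (np.float32(0.129), array([ 0.441, -0.195,  0.057]))]
257 [(np.float32(0.127), array([ 0.432, -0.193,  0.059])), (np.float32(0.126), array([ 0.441, -0.195,  0.06 ]))]
260 [(np.float32(0.124), array([ 0.432, -0.193,  0.062])), (np.float32(0.124), array([ 0.44 , -0.195,  0.062]))]
263 [(np.float32(0.12), array([ 0.432, -0.193,  0.066])), (np.float32(0.12), array([ 0.44 , -0.195,  0.066]))]
```

The depth data shows the shut fingertips about 29 mm behind the reported TCP, against the stated 8 mm ahead. The reported height is therefore off by 37 mm along the tool, with no sideways error. I'll grasp with that correction.

```bash
python3 - <<'E'
from bench import bot
from h import *
C=np.array([.4335,-.2048])
bot.gripper_open()
print(bot.move_linear((*C,-.026),rate=.05,until_force=6))
s=bot.observe();print(s["position"],s["contact_force"])
bot.close(80)
s=bot.observe();print(s["time"],s["grip_width"],s["finger_force"],s["contact_force"],s["position"])
if s["grip_width"]>.2:
    bot.move_linear((*C,.10),rate=.12)
    e=np.array([np.cos(np.radians(96.8)),np.sin(np.radians(96.8))]);B=np.array([.5254,-.3172])
    T=B+.095*e
    bot.reach((*T,.09),quat(np.radians(96.8)));bot.dwell(.4)
    s=bot.observe();print(s["time"],s["position"],T,s["grip_width"],s["finger_force"],s["contact_force"])
cal=bot.calibration("wrist");p,d=bot.read_camera("wrist")
np.savez("w5.npz",p=p,d=d,K=cal["intrinsics"],E=cal["extrinsics"],pos=s["position"])
ps,ds=bot.read_camera("scene");np.savez("s5.npz",p=ps,d=ds)
pt,dt=bot.read_camera("top");np.savez("t5.npz",p=pt,d=dt)
A=cv2.resize(p[220:345,240:390],None,fx=2.4,fy=2.4,interpolation=cv2.INTER_CUBIC)
b=cv2.resize(ps[140:265,290:390],(240,300),interpolation=cv2.INTER_CUBIC)
c=cv2.resize(pt[170:260,280:340],(200,300),interpolation=cv2.INTER_CUBIC)
cv2.imwrite("pics/w5.png",np.hstack([A,b,c])[:,:,::-1])
E
```

```text
False
[ 0.43370034 -0.20484727 -0.02593392] [0.308137   0.40932442 0.30496113]
13.9917 0.30935613314515364 84.53699057849008 [-2.46963553  0.76812505 11.74020608] [ 0.43457742 -0.20531649 -0.02437745]
16.0167 [ 0.51371066 -0.22291566  0.0902385 ] [ 0.51415162 -0.22286828] 0.3077228833745223 78.83703947067261 [-0.37038126  0.88757098 -2.4334443 ]
```

View pics/w5.png

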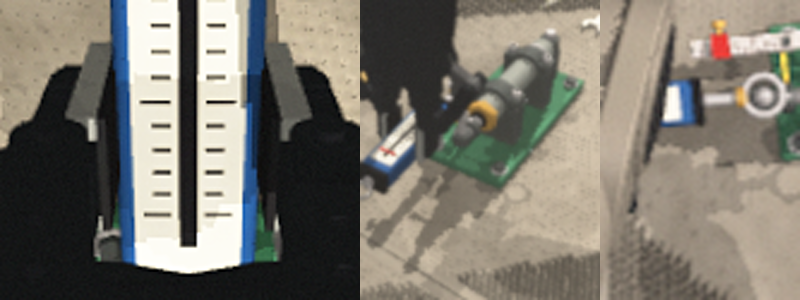

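The scale is gripped (width 0.31, 79 N). The top crop at right shows the loop at (766,96) around the ball as seen from above. I'll measure the offset with the depth data.

```bash
cat >> h.py <<'E'
def cloud(K,E,d,box):
    y0,y1,x0,x1=box;v,u=np.mgrid[y0:y1,x0:x1];v=v.ravel();u=u.ravel();D=d[v,u]
    q=np.c_[(u-K[0,2])/K[0,0]*D,(v-K[1,2])/K[1,1]*D,D];return (q-E[:3,3])@E[:3,:3],u,v
E
python3 - <<'E'
from h import *
from scipy.optimize import least_squares
t0=load("top0.npz");K,E=t0['K'],t0['E'];t=load("t5.npz")
print("topcam",-E[:3,:3].T@E[:3,3])
X,u,v=cloud(K,E,t['d'],(185,215,305,345))
for r in range(190,208): print(r," ".join("%4d"%(1000*X[(v==r)&(u==c)][0][2]) for c in range(312,342)))
g=cv2.cvtColor(t['p'],cv2.COLOR_RGB2GRAY)
for r in range(189,208): print(r," ".join("%4d"%g[r,c] for c in range(312,342)))
X0,u0,v0=cloud(K,E,t0['d'],(185,215,315,340))
s=X0[(X0[:,2]>.078)&(X0[:,2]<.11)];print("ball0",len(s),s.mean(0),s.min(0),s.max(0))
s=(X0[:,2]>.078)&(X0[:,2]<.11);print(u0[s].mean(),v0[s].mean())
E
```

```text
topcam [ 0.46792332 -0.2973597   1.14354638]
190   -1    3   -2   -1    1   -3    0    0    0   -3   -3    0    3   -2    4    0    2    4   -3   10   10   14   63   64   13   13   12    8   11   13
191    2   -2    2    3   -1    0    0    1   -1    0    3    0    5    1   -2  126  122  126    1   13   11   10   62   63    8   12   12   10   13   14
192   -1    0    0    1    0    0   -2   -1   -1    2    0    3    0  125  123  125  122  128  122  124    8   15   14   60    8   11   16   13   12   15
193    1    0    1   -6   -1    0   -1    4   -1    0   -1  124  124  123  125  128  125  127  130  126  127    8   10   62    8   10   13   10   10   11
194    1   -1    2   -1    0    0   -1   -1    2    1    0  126  125  126    2    5   -1    0    1  123  127  130   59   65   61   11   11   12   14   10
195   -1   -1    0   -1   -3   -2    0   -1    0    4  125  126  125    0    0   65   66   -1    2    1  124  124  129   64   67    9   13   11   12   10
196    1   -1   -2    2    2   -3    2    1  132  130  126  129   -1    0   65   89   89   90   66    0   12  126  126   67   65   
[... 4077 characters left out ...]
115  114  111  120  142  169  195  204  204  205  192  151  118   95   87   79   72   73   75   86   95
205  108  115  113  110  114  113  114  114  110  112  115  115  116  115  121  137  145  145  147  137  106   89   89   93   80   76   74   73   76   89
206  105  113  112  112  110  112  110  111  113  119  118  114  121  119  117  117  117  117  120  119  104   79   91   85   77   74   68   67   71   78
207  109  112  111  112  112  111  112  115  115  118  114  115  115  117  119  120  117  118  121  110   93   77   78   78   70   76   73   67   67   66
ball0 26 [ 0.52618573 -0.31824337  0.0915199 ] [ 0.52068842 -0.32265783  0.08734628] [ 0.5318443  -0.31381386  0.09652004]
328.0 198.5
```

```bash
python3 - <<'E'
from bench import bot
from h import *
t0=load("top0.npz");K,E=t0['K'],t0['E']
L=px2w(K,E,328.45,197.95,z=.124);B=px2w(K,E,328.0,198.5,z=.088)
off=(B-L)[:2];print(L,B,off)
pos=bot.observe()["position"][:2];T=pos+off
q=quat(np.radians(96.8))
bot.move_linear((*T,.075),rate=.08);bot.dwell(.2)
p=bot.observe()["position"];print(p,T)
hit=bot.move_linear((*T,.0386),rate=.03,until_force=3);
s=bot.observe();print(hit,s["time"],s["position"],s["contact_force"],s["grip_width"])
pt,dt=bot.read_camera("top");np.savez("t6.npz",p=pt,d=dt);d=dt
X,u,v=cloud(K,E,d,(185,215,305,345))
for r in range(189,208): print(r," ".join("%4d"%(1000*X[(v==r)&(u==c)][0][2]) for c in range(312,342)))
E
```

```text
[ 0.52557131 -0.31852976  0.124     ] [ 0.52638083 -0.31831401  0.088     ] [0.00080952 0.00021575]
[ 0.51508182 -0.22272432  0.075175  ] [ 0.51483498 -0.22266467]
False 18.075 [ 0.51506272 -0.2227613   0.03884157] [-0.38171311 -0.15912635 -1.84137503] 0.3067553739165673
189   -1    0    2    1    0    0    0    2   -2   -1   -2    3    0    1   -1    0    1    2    0   11   11   13   62   64   11   11   14   13    9   11
190    0    4   -4    0   -1   -1   -1    0    3    1    3   -1    0   -2    0    2    1   -2    0   15   11   13   60   62   14   11   10    9   13   14
191   -1   -1    0    0    0    2    1    2    0    0    0   -4    1    0    0   -3    1    0   -1   11   13    9   64   59   12   10   14   15    8   11
192    0   -1   -1    2   -1    0   -3   -1    3   -1   -1   -2    3   -2    0    0   72    0    2   12   12   11    9   64 1143    8   11   15   16    9
193   -3    0    3   -2   -1   -2    2    0   -2   -2    1    0   76   73   79   75   79   78   78   75    8    8   14   60    9   11   11   16   12   12
194    0   -1    2    3    2   -1    0   -1    2    0    3
[... 1397 characters left out ...]
  73   73   62   76   75   76   73   74    9   61   61   60   61   10   10   10   10
204    0    3   -4    2   -1    0    0   -1   -1    0   -2    0   74   74   81   76   77   76   72   73 1143   12   10   10   12   13   10   10   16   14
205   -2   -1    0   -1   -1   -4   -2   -1   -1    3    0    0    2    1   73   70   72   74    2   -1    0   10   15   13   11    8   14   11   12   10
206    0   -2    0    0    3    3    1   -2    1    5    0   -5    2    0    4    0   -2    0    0    0    0   11   13   13   14   14   11   13   11   14
207    0    3   -3   -3    0   -2    0    0    0   -1    0    1    2   -2   -3    2    3    0   -2    1   -4   11   11   12   14    9    9    7   14   12
```

The loop is round the neck with its wire centre at about 73 mm, and there was no contact on the way down. Next I'll pull in stages and measure each one.

```bash
cat >> h.py <<'E'
e=np.array([np.cos(np.radians(96.8)),np.sin(np.radians(96.8)),0])
def ball(d,K,E):
    X,u,v=cloud(K,E,d,(185,215,295,340));s=(X[:,2]>.083)&(X[:,2]<.1)
    s&=(np.abs((X-[.526,-.318,0])@[-e[1],e[0],0])<.01)
    return px2w(K,E,u[s].mean(),v[s].mean(),z=.088),s.sum()
E
python3 - <<'E'
from bench import bot
from h import *
t0=load("top0.npz");K,E=t0['K'],t0['E'];B0,_=ball(load("t6.npz")['d'],K,E);print(B0)
S=np.array([.5150,-.2227,.0387])
np.save("S.npy",S)
for D in(.03,.05,.058):
    bot.move_linear(S+D*e,rate=.04);bot.dwell(.3)
    s=bot.observe();p,d=bot.read_camera("top")
    B,n=ball(d,K,E)
    print(D,s["time"],(s["position"]-S)@e,"F",s["contact_force"].round(2),"rod",(B-B0)@e,B,n,s["grip_width"],s["position"][2])
np.savez("t7.npz",p=p,d=d)
E
```

```text
[ 0.52154865 -0.2830986   0.088     ]
0.03 19.325 0.027945993593633003 F [ 0.7  -5.98 -3.64] rod 0.001409186799121268 [ 0.52169228 -0.2816623   0.088     ] 49 0.30836270209027955 0.038935258051804415
0.05 20.325 0.046964842466157064 F [ 1.16 -7.95 -3.98] rod -0.009750745558448551 [ 0.52348954 -0.29268699  0.088     ] 29 0.3105967454028464 0.038999302884219315
0.058 21.025 0.05460628379630221 F [ 2.29 -7.91 -4.07] rod -0.002951876839402089 [ 0.52297685 -0.28590109  0.088     ] 29 0.30902179700689447 0.039046014642747276
```

```bash
cat >> h.py <<'E'
def ball(d,K,E):
    X,u,v=cloud(K,E,d,(185,215,295,340));r=X-[.5263,-.3183,0]
    s=(X[:,2]>.083)&(X[:,2]<.1)&(np.abs(r@[-e[1],e[0],0])<.01)&(r@e<.05)&(r@e>-.01)
    return px2w(K,E,u[s].mean(),v[s].mean(),z=.088),s.sum()
E
python3 - <<'E'
from bench import bot
from h import *
t0=load("top0.npz");K,E=t0['K'],t0['E']
print([ball(load(f)['d'],K,E) for f in("top0.npz","t5.npz","t6.npz","t7.npz")])
a=load("t7.npz")
B,_=ball(a['d'],K,E);print("rod",(B-ball(t0['d'],K,E)[0])@e)
# pointer & marker in top image
for n in("top0.npz","t7.npz"):
    h=cv2.cvtColor(load(n)['p'],cv2.COLOR_RGB2HSV)
    m=cv2.inRange(h,(22,150,120),(34,255,255));R=cv2.inRange(h,(0,150,90),(8,255,255))|cv2.inRange(h,(172,150,90),(180,255,255))
    for M,z in((m,.06),(R,.06)):
        y,x=np.nonzero(M[176:197,300:345]);y+=176;x+=300
        print(n,len(x),x.mean() if len(x) else None,list(zip(x,y))[:40])
X,u,v=cloud(K,E,a['d'],(185,215,300,345))
for r in range(190,206): print(r," ".join("%4d"%(1000*X[(v==r)&(u==c)][0][2]) for c in range(304,334)))
E
```

```text
[(array([ 0.52638083, -0.31831401,  0.088     ]), np.int64(26)), (array([ 0.52638083, -0.31831401,  0.088     ]), np.int64(26)), (array([ 0.52314675, -0.29446856,  0.088     ]), np.int64(58)), (array([ 0.52293168, -0.28661936,  0.088     ]), np.int64(28))]
rod 0.03188009025265713
top0.npz 11 334.72727272727275 [(np.int64(334), np.int64(186)), (np.int64(334), np.int64(187)), (np.int64(335), np.int64(187)), (np.int64(334), np.int64(188)), (np.int64(335), np.int64(188)), (np.int64(334), np.int64(189)), (np.int64(335), np.int64(189)), (np.int64(335), np.int64(190)), (np.int64(335), np.int64(192)), (np.int64(335), np.int64(193)), (np.int64(336), np.int64(193))]
top0.npz 31 315.741935483871 [(np.int64(314), np.int64(180)), (np.int64(316), np.int64(180)), (np.int64(317), np.int64(180)), (np.int64(314), np.int64(181)), (np.int64(315), np.int64(181)), (np.int64(316), np.int64(181)), (np.int64(317), np.int64(181)), (np.int64(314), np.int64(182)), (np.int64(315), np.int64(182)), (np.int64(316), np.int64(182)), (np.int64(317), np.int64(182)), (np.int64(314), np.int64(183)), (np.int64(315), np.in
[... 3546 characters left out ...]
  75   60   65   70   66   69   66   62   60   64   61   60   61   57   60   56   57
202   81   80   77    1    0    1   66   65   89   89   89   90   77   74   62   60   68   64   68   64    1    3    2    0    2    0   -1   -1    9    7
203   78   78   77   74    1    1    3   59   63   63   59   77   75    3    0    0   67   65   66   66   -1    0   -2    1   -5   -4    1    2   10    9
204   -1   -1   77   80   75    0    0   -3   62   65   74   74   76    1    2   -1   65   65   62   60    0    0    0    2    0   -1   -1   -1    7   11
205    1    1   73   74   76   71   75   77   75   79   75   73   -1    0   -3    1    0   -3    0    4    0    0    0   -1   -2   -2    1    0    0   15
```

The rod is out 31.9 mm, with the loop seated on the neck and the pointer about 9–10 mm short of the marker's middle. I'll do the final approach in two small steps.

```bash
python3 - <<'E'
from bench import bot
from h import *
t0=load("top0.npz");K,E=t0['K'],t0['E'];B0=ball(t0['d'],K,E)[0];S=np.load("S.npy")
D=.0655
for k in range(3):
    bot.move_linear(S+D*e,rate=.03);bot.dwell(.4)
    s=bot.observe();p,d=bot.read_camera("top");B,n=ball(d,K,E);r=(B-B0)@e
    h=cv2.cvtColor(p,cv2.COLOR_RGB2HSV);m=cv2.inRange(h,(22,150,120),(34,255,255));y,x=np.nonzero(m[186:192,305:345])
    print(D,s["time"],(s["position"]-S)@e,"F",s["contact_force"].round(2),"rod",r,n,"ptr col",(x+305),y+186,s["position"][2])
    if r>.040: break
    D+=min(.005,(.0415-r)*1.2)
w,_=bot.read_camera("wrist");ps,_=bot.read_camera("scene")
A=cv2.resize(p[170:215,290:340],(500,450),interpolation=cv2.INTER_CUBIC)
b=cv2.resize(ps[150:240,270:330],(300,450),interpolation=cv2.INTER_CUBIC)
cv2.imwrite("pics/fin.png",np.hstack([A,b])[:,:,::-1])
E
```

```text
0.0655 21.875 0.06173283586398635 F [ 1.6  -8.87 -4.25] rod 0.03783256046817176 26 ptr col [318] [188] 0.03902901195320215
0.0699009274381939 22.625 0.0659432796121112 F [ 1.08 -9.14 -4.36] rod 0.04088675053262316 29 ptr col [316 317] [188 189] 0.03901567485954551
```

View pics/fin.png

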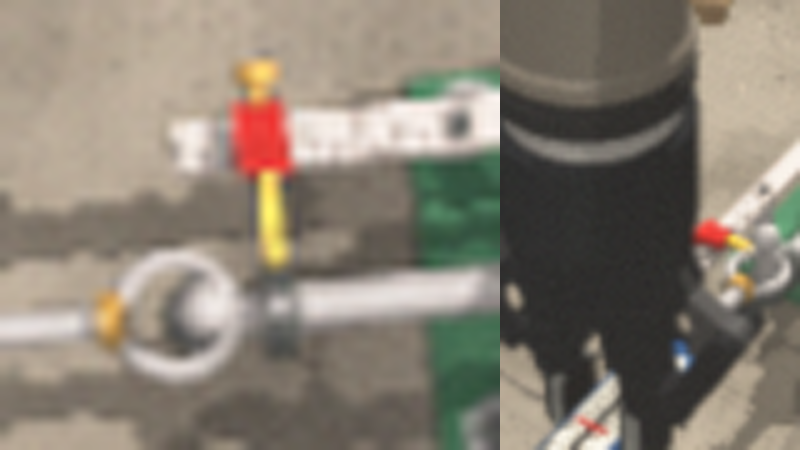

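The pointer (crop x≈267) stands beside the middle of the red marker (x 237–292), and the loop is round the neck. I'll check that it holds steady, then hand in.

```bash
python3 - <<'E'
from bench import bot
from h import *
t0=load("top0.npz");K,E=t0['K'],t0['E']
bot.dwell(1.0);s=bot.observe();p,d=bot.read_camera("top")
r=(ball(d,K,E)[0]-ball(t0['d'],K,E)[0])@e;print(r,s["position"],s["grip_width"],np.abs(s["joint_velocities"]).max())
if .039<r<.044: print(bot.close_job())
E
```

```text
0.04088675053262316 [ 0.5072055  -0.15725286  0.03903967] 0.3062252461653176 0.001352321934754181
the job is handed in; nothing more can be done
None
```

The job is handed in: the scale is holding the rod out about 41 mm, steady and clear of the table, with the yellow pointer beside the middle of the red marker; the first two tries at gripping the scale closed on nothing because the reported tool position was about 37 mm off, and the scale wasn't shifted.

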